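Tip the test bar into the length gauge and push it home

TASK

Without gripping or lifting it, push the tall aluminium test bar that stands on end in the length gauge over towards the anvil, so that it falls flat in the channel. Then push it along from behind until its end rests against the anvil, and leave it lying there. Leave everything else on the bench where it is.

Things in the scene. Friction and masses are not known exactly. Their poses are not given: they have to be found in the camera images.
- gauge_bed: length gauge, fixed: grey base plate 110 mm wide, x from -155 to +175 mm, with a straight channel along its x axis. Origin at table height on the channel's centre line; z up; +x points to the anvil, the -x end is open. Dark channel floor 20 mm above the table, 56 mm wide between two dark steel guide rails (x from -140 to +100 mm, tops 20 mm above the floor, inner top edges bevelled)
- anvil_face (a point): anvil: fixed dark steel block 80 mm wide at the +x end of the channel, its top 75 mm above the table, a dial indicator behind it (to x = 179 mm, 77 mm high). This point is on its face, at x = +100 mm of gauge_bed, on the centre line, 18 mm above the channel floor (half the height of the lying bar)
- test_bar: the test bar: plain aluminium, loose, 120 mm long, section 36 x 50 mm, 0.4 to 0.7 kg. Starts standing on end on the channel floor near the open end, 36 mm along the channel (its x, towards the anvil), 50 mm across (its y). Origin at the centre of the end it stands on; z along its length. Pushed near its top it tips, and past 17 degrees falls by itself; it then lies 36 mm high, short of the anvil
- bar_top (a point): centre of the bar's other end, 120 mm along its z from its origin: the upper end while it stands, the end that must meet the anvil once it lies
- bar_center (a point): the middle of the test bar, 60 mm along its z from its origin
- round_piece: round steel test piece standing on end, 36 mm diameter, 70 mm tall; origin at the centre of its underside; a bystander, leave it alone
- beaker: small glass beaker, 60 mm across, 65 mm tall; origin at the centre of its underside; a bystander
- vial: small amber vial, 30 mm across, 55 mm tall; origin at the centre of its underside; a bystander
- short_bar: short aluminium bar already lying flat on the table, 80 x 50 x 36 mm (x, y, z); origin at the centre of its underside; a bystander, not the test bar
- jar: white plastic jar, 60 mm across, 85 mm tall; origin at the centre of its underside; a bystander
- spatula: thin steel laboratory spatula lying on the table, 170 mm long along its x axis, 16 mm wide, 8 mm high; origin about its middle; a bystander

How it is judged:
By the outcome, as a careful person would: the job done as asked, in the order asked, and still so for the second after the job is handed in, with the robot touching nothing.
It also fails if it takes over 40 s, if anything falls off the work surface, if the arm or the gripper's body presses on something with over 40 N, if the wrist force passes 120 N, or if a joint passes its speed limit or range.

ROBOT

A 6-joint arm with a two-finger parallel gripper is mounted at the origin on the work surface. World frame = base frame: x ahead of the robot, y to its left, z up, the work surface at z = 0. Lengths are in m, angles in rad, forces in N, time in s.
With the tool pointing down it reaches from about 0.35 to 0.775 m from the base axis. Payload 7.3 kg.
Tool frame: the origin (TCP) lies at the very end of the fingers, on their centre line; the grasp point (between the pads) lies 19 mm behind it; z points along the fingers, y is the line along which they close (so a half turn about z gives the same grasp; the last joint's range is limited). The gripper opens to 92 mm and grips with 3 to 60 N. Pads are 19 mm wide; open, the fingers measure 130 mm over their backs; the gripper's body (75 mm by 190 mm) begins 47 mm behind the grasp point.
Start: joints at [1.134, 0.342, 1.524, -0, 1.275, -0.146], TCP at [0.151, 0.503, 0.227] pointing down, gripper open.
Joint ranges: [-2.53, 2.53], [-0.77, 2.02], [0.04, 2.7], [-1, 4.14], [0.28, 2.66], [-3.11, 3.11]. Speed limits (rad/s): [2.57, 2.57, 3.14, 3.14, 3.14, 3.14].

INTERFACE

Orientations are given as a unit quaternion [w, x, y, z].
In Python, from workcell import bot, eyes, job gives the robot as it stands.
- The arm moves only by the tool send_rows, never from a script. Its argument "commands" is a list of rows, each a list of 5 numbers: the closure in counts, from 0 (fully open) to 255 (shut), then the shift along the tool's x, y, z in mm, then the turn about the tool's z in rad. In form: [[hand, x, y, z, roll], ...]. A call has 1 to 12 rows; each row is the pose to reach, as a shift and turn from the pose commanded when the call began, along the tool's axes at that moment; what a row does not reach only later rows make up. A row lasts 1/12 s, in which the tool goes at most 41.7 mm and 7.16 degrees, less where a joint would pass 70% of its speed; a pose out of reach is approached as far as the arm can. A call with a gripper value outside its range is refused whole. The fingers move at their own pace and stop on an object; "squeeze" is the grip in N (left out, the last holds). Time passes only in rows, so rows that repeat a pose let the fingers close. It gives the time, the measured TCP pose, the force, the opening and the grip force at its end, in the units of the state.
- bot.get_state(): the state, without advancing time (a new reading comes with each control period).
- eyes.get_image(name): name is "scene" or "top"; returns a dict with "frame" (384x512x3 uint8, blue, green, red), "intrinsics" (3x3 intrinsics, pixels), "R" (3x3) and "t" (3): a world point X has camera coordinates R X + t. Camera axes: x right, y down, z forward; pixel columns grow to the right and rows downward; lengths in m; the calibration is good to about 2 mm. A picture is of the moment at which its call begins. There is no depth.
- job.job_done(): hands the job in; it is judged then, once.
The state is a dict: "clock": time; "qpos": joint angles; "qvel": joint speeds; "effort": joint torques, N m; "tool_pos": TCP position; "tcp_rot": TCP orientation; "force": force on the tool from outside, world axes, zero at the start; "wrist_torque": the same for the moment, N m; "grip_width": opening from 0.0 (shut) to 1.0 (fully open); "grip_force": force on a finger pad.
Only numpy, scipy, OpenCV 4.12 (cv2) and the standard library are available. Lean on these libraries where they do the work, as an engineer would, in place of code of your own. Each camera call takes 0.05 s, during which the arm holds its last target. There are 200 camera calls.

## Working session

There is one attempt and no reset: what is moved stays moved. The work goes in short steps, Python scripts to look and compute and a tool call to move; the robot and the scene stay as the last step left them, time stands still between calls to the robot, and variables do not carry over. Pictures are saved under pics/ and viewed, at most 10 in all, crops included, and the job is handed in when it is done.

Besides the shell and the picture viewer there is one more tool, called as name(argument=value, ...) on one line, values as JSON. send_rows: Moves the arm, as the interface text tells. Its arguments: {"type":"object","properties":{"commands":{"type":"array"},"squeeze":{"type":"number"}},"required":["commands"]}

```bash
mkdir -p pics; ls
python3 - <<'E'
from workcell import bot, eyes, job
import cv2,numpy as np
for n in("scene","top"):
    d=eyes.get_image(n); cv2.imwrite(f"pics/{n}0.png",d["frame"])
    print(n,np.round(d["intrinsics"],1).tolist(),np.round(d["R"],3).tolist(),np.round(d["t"],3).tolist())
s=bot.get_state();print(s["clock"],s["tool_pos"],s["tcp_rot"],s["force"])
E
```

```text
pics
scene [[443.9, 0.0, 256.7], [0.0, 443.9, 186.8], [0.0, 0.0, 1.0]] [[-0.217, 0.976, -0.001], [0.822, 0.182, -0.54], [-0.527, -0.118, -0.842]] [0.094, -0.449, 1.4]
top [[469.7, 0.0, 256.9], [0.0, 469.7, 189.8], [0.0, 0.0, 1.0]] [[-0.009, -1.0, -0.016], [-0.986, 0.011, -0.168], [0.168, 0.014, -0.986]] [0.034, 0.608, 1.019]
0.1 [0.15035874 0.50261386 0.22613382] [-1.79311756e-04  1.44887191e-01  9.89447941e-01 -6.65270476e-04] [ 0.43436864 -0.62093845 -0.14780345]
```

View pics/scene0.png

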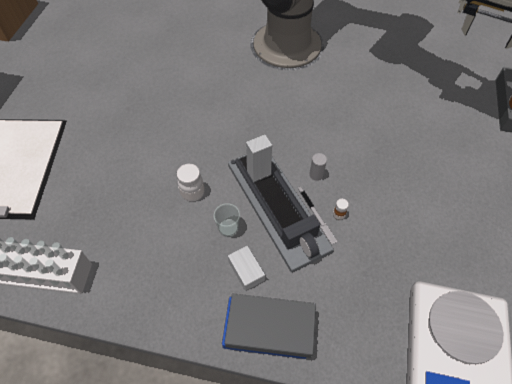

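View pics/top0.png

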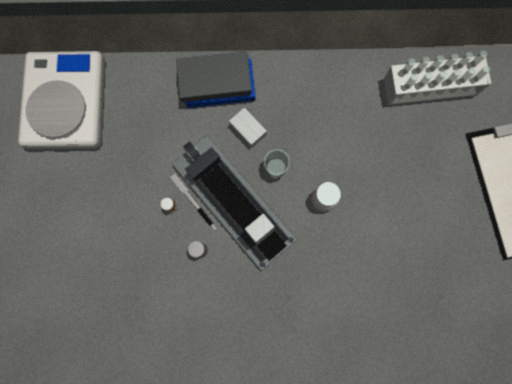

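The scene shows the bar standing at about (259,158), with the anvil at about (303,235). In the top view the bar's top face is at about (259,228), and the anvil is upper left at about (203,163). Next I'll measure the bar and the gauge.

```bash
cat > h.py <<'E'
from workcell import bot, eyes, job
import cv2,numpy as np
def ray(d,px,z):
    K,R,t=[np.array(d[k]) for k in("intrinsics","R","t")]
    C=-R.T@t; v=R.T@np.linalg.inv(K)@np.array([px[0],px[1],1.]); return (C+v*(z-C[2])/v[2])
def proj(d,X):
    K,R,t=[np.array(d[k]) for k in("intrinsics","R","t")]
    p=K@(R@np.array(X)+t); return p[:2]/p[2]
def blobs(d,roi,lo,hi,minA=60):
    g=d["frame"].max(axis=2); m=np.zeros_like(g); x0,y0,x1,y1=roi
    m[y0:y1,x0:x1]=cv2.inRange(g,lo,hi)[y0:y1,x0:x1]
    c,_=cv2.findContours(m,cv2.RETR_EXTERNAL,cv2.CHAIN_APPROX_NONE)
    return [k for k in c if cv2.contourArea(k)>minA]
E
python3 - <<'E'
from h import *
d=eyes.get_image("top")
for c in blobs(d,(235,205,285,255),150,255): 
    r=cv2.minAreaRect(c); print("bar",r); print([np.round(ray(d,p,.14),4).tolist() for p in cv2.boxPoints(r)], ray(d,r[0],.14))
for c in blobs(d,(170,130,300,275),0,30,200):
    r=cv2.minAreaRect(c); b=cv2.boxPoints(r);print("dark",cv2.contourArea(c),r,b.tolist()); print([np.round(ray(d,p,.02),4).tolist() for p in b])
cv2.imwrite("pics/c1.png",cv2.resize(d["frame"][125:280,160:305],None,fx=5,fy=3.8*5/3.8,interpolation=cv2.INTER_CUBIC)[:600*2:1] if 0 else cv2.resize(d["frame"][125:275,160:310],None,fx=4,fy=4,interpolation=cv2.INTER_CUBIC))
s=eyes.get_image("scene")
cv2.imwrite("pics/c2.png",cv2.resize(s["frame"][125:275,200:350],None,fx=4,fy=4,interpolation=cv2.INTER_CUBIC))
E
```

```text
bar ((259.19671630859375, 227.3360595703125), (16.900867462158203, 23.68682289123535), 50.194427490234375)
[[0.5124, 0.0524, 0.14], [0.5434, 0.0146, 0.14], [0.5163, -0.0074, 0.14], [0.4856, 0.0303, 0.14]] [0.51435671 0.02247029 0.14      ]
dark 378.0 ((271.20489501953125, 245.24588012695312), (18.053199768066406, 23.558786392211914), 50.194427490234375) [[256.37701416015625, 245.85243225097656], [274.47540283203125, 230.7704620361328], [286.03277587890625, 244.6393280029297], [267.93438720703125, 259.7213134765625]]
[[0.4825, 0.0306, 0.02], [0.5168, -0.0115, 0.02], [0.4846, -0.0376, 0.02], [0.4507, 0.0044, 0.02]]
dark 1527.5 ((229.26246643066406, 193.38833618164062), (70.81488800048828, 31.922748565673828), 46.97493362426758) [[193.43467712402344, 178.39427185058594], [216.77195739746094, 156.61280822753906], [265.09027099609375, 208.3824005126953], [241.7529754638672, 230.1638641357422]]
[[0.6423, 0.178, 0.02], [0.6944, 0.1231, 0.02], [0.5691, 0.0096, 0.02], [0.5189, 0.0642, 0.02]]
```

View pics/c1.png

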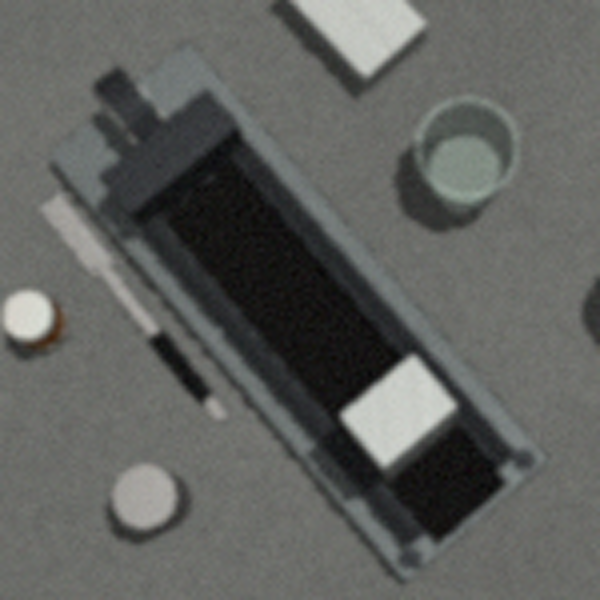

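View pics/c2.png

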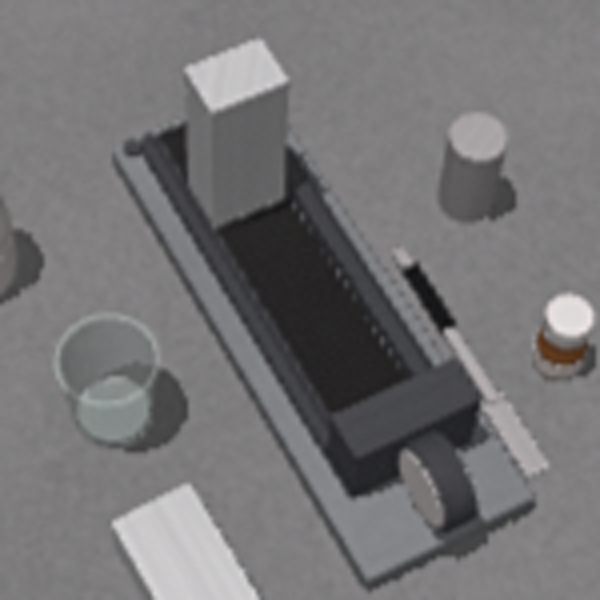

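The top crop shows plate corners at about (50,160), (190,45), (545,458) and (405,583), with the bar's top face centred at about (398,411). The scene crop agrees: the bar stands at the open end, and the spatula lies along the plate on one side.

Run:
```python
from h import *
d=eyes.get_image("top")
for z in(.01,.02):
    P=[ray(d,np.array(p)/4+[160,125],z)[:2] for p in((50,160),(190,45),(545,458),(405,583))]
    a=(P[0]+P[1])/2;b=(P[2]+P[3])/2; u=(a-b)/np.linalg.norm(a-b)
    print(z,np.round(P,4).tolist(),"len",np.linalg.norm(a-b),"w",np.linalg.norm(P[0]-P[1]),np.linalg.norm(P[2]-P[3]),"yaw",np.arctan2(u[1],u[0]))
    o=b+u*.155; print("origin",o, "anvil",o+u*.1)
    q=np.array([.51436,.02247])-o; n=np.array([-u[1],u[0]]); print("bar in gauge",q@u,q@n)
s=bot.get_state(); w,x,y,z=s["tcp_rot"]
from scipy.spatial.transform import Rotation as Ro
print(Ro.from_quat([x,y,z,w]).as_matrix().round(4).tolist(), s["clock"])
```

```text
0.01 [[0.6776, 0.2303], [0.7478, 0.1469], [0.4968, -0.062], [0.4259, 0.02]] len 0.32720711368153443 w 0.10901839864270291 0.10841550822130899 yaw 0.6950250055131139
origin [0.5804135  0.07827884] anvil [0.65721727 0.14231931]
bar in gauge -0.08647181741741411 -0.0005623294393626924
0.02 [[0.6753, 0.2283], [0.7449, 0.1456], [0.4962, -0.0613], [0.426, 0.02]] len 0.3242235028342494 w 0.1080243234434069 0.10742693042816893 yaw 0.695025005513114
origin [0.5801108  0.07858305] anvil [0.65691457 0.14262351]
bar in gauge -0.08643415267935498 -0.0009898145547272488
[[-0.958, 0.2867, -0.0003], [0.2867, 0.958, -0.0006], [0.0001, -0.0007, -1.0]] 0.25
```

send_rows(commands=[[255,-38,-34,0,-0.08],[255,-75,-68,0,-0.16],[255,-113,-102,0,-0.25],[255,-150,-136,0,-0.33],[255,-188,-170,0,-0.41],[255,-225,-204,0,-0.49],[255,-263,-238,0,-0.58],[255,-300,-272,0,-0.66],[255,-330,-300,0,-0.75],[255,-360,-327,0,-0.83],[255,-390,-354,0,-0.91],[255,-415,-378,0,-0.985]], squeeze=20)

```text
clock: 1.25
tool_pos: [0.4033, 0.0827, 0.2269]
tcp_rot: [0.0, -0.342, 0.94, -0.0]
force: [1.5, 0.6, -0.8]
grip_width: 0.181
grip_force: 0.0
```

```bash
cat >> h.py <<'E'
from scipy.spatial.transform import Rotation as Ro
O=np.array([.5803,.0784,0]); YAW=.695; u=np.array([np.cos(YAW),np.sin(YAW),0]); n=np.array([-u[1],u[0],0])
def rep():
    s=bot.get_state(); w,x,y,z=s["tcp_rot"]; M=Ro.from_quat([x,y,z,w]).as_matrix(); p=s["tool_pos"]; q=p-O
    print("t",s["clock"],"gauge",np.round([q@u,q@n,p[2]],4),"toolx",M[:,0].round(3),"yawerr",np.arctan2(M[:,0]@-n,M[:,0]@-u).round(4),"F",np.round(s["force"],1),"w",s["grip_width"])
    return M,p
def need(gx,gy,z):
    M,p=rep(); print("tool shift mm",np.round(M.T@(O+gx*u+gy*n+[0,0,z]-p)*1e3,1))
E
python3 -c "
from h import *
need(-.15,-.001,.227)"
```

```text
t 1.25 gauge [-0.1332  0.1166  0.2269] toolx [-0.766 -0.643 -0.001] yawerr 0.0035 F [ 1.5  0.6 -0.8] w 0.18104759722654057
tool shift mm [  17.2 -117.6   -0. ]
```

send_rows(commands=[[255,3,-24,0,0],[255,6,-47,0,0],[255,6,-47,0,0],[255,6,-47,0,0],[255,6,-47,0,0]])

```text
clock: 1.67
tool_pos: [0.4277, 0.045, 0.2265]
tcp_rot: [-0.0, -0.34, 0.94, 0.0]
force: [0.2, 0.4, 0.7]
grip_width: 0.0
grip_force: 0.0
```

```bash
python3 -c "
from h import *
need(-.15,-.001,.120)"
```

```text
t 1.6667 gauge [-0.1386  0.072   0.2265] toolx [-0.769 -0.639  0.   ] yawerr -0.0012 F [0.2 0.4 0.7] w 0.00019162919756849625
tool shift mm [ 11.3 -73.2 106.5]
```

send_rows(commands=[[255,6,-37,0,0],[255,11,-73,20,0],[255,11,-73,50,0],[255,11,-73,80,0],[255,11,-73,107,0],[255,11,-73,107,0],[255,11,-73,107,0]])

```text
clock: 2.25
tool_pos: [0.4655, -0.0173, 0.1194]
tcp_rot: [-0.001, -0.341, 0.94, 0.001]
force: [0.7, -0.2, 0.4]
grip_width: 0.005
grip_force: 0.0
```

```bash
python3 -c "
from h import *
need(-.11,-.001,.120)
s=eyes.get_image('top');t=eyes.get_image('scene')
a=s['frame'][125:275,160:310];b=t['frame'][115:265,190:340]
cv2.imwrite('pics/c3.png',cv2.resize(np.hstack([a,b]),None,fx=2.6,fy=2.6,interpolation=2))"
```

```text
t 2.25 gauge [-1.495e-01 -1.000e-04  1.194e-01] toolx [-0.768 -0.641  0.002] yawerr 0.0007 F [ 0.7 -0.2  0.4] w 0.0045093690578154565
tool shift mm [-39.4  -1.   -0.7]
```

View pics/c3.png

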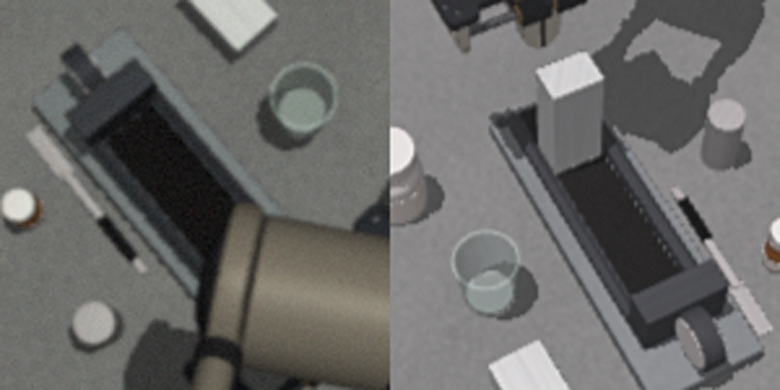

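The view shows the bar still upright at about (570,110) in the right crop, with the gripper behind it. I'll push slowly at near-top height.

send_rows(commands=[[255,-8,-1,0,0],[255,-16,-1,0,0],[255,-22,-1,0,0],[255,-27,-1,0,0],[255,-31,-1,0,0],[255,-35,-1,0,0],[255,-39,-1,0,0],[255,-43,-1,0,0],[255,-47,-1,0,0],[255,-51,-1,0,0],[255,-51,-1,0,0]])

```text
clock: 3.27
tool_pos: [0.507, 0.0138, 0.1197]
tcp_rot: [0.0, -0.34, 0.94, 0.0]
force: [0.2, -0.3, 0.0]
grip_width: 0.008
grip_force: 0.0
```

```bash
python3 -c "
from h import *
rep()
t=eyes.get_image('scene')
cv2.imwrite('pics/c4.png',cv2.resize(t['frame'][95:265,190:360],None,fx=2.5,fy=2.5,interpolation=2))"
```

```text
t 3.2667 gauge [-0.0977 -0.0027  0.1197] toolx [-0.768 -0.64  -0.001] yawerr -0.0006 F [ 0.2 -0.3  0. ] w 0.007993214588006182
```

View pics/c4.png

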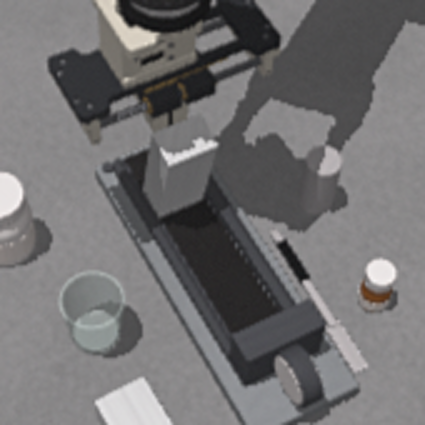

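The fingers touch the bar's back face near its top at about (180,120), and the bar is starting to lean. I'll keep pushing.

send_rows(commands=[[255,-4,2,0,0],[255,-8,2,0,0],[255,-12,2,0,0],[255,-16,2,0,0],[255,-20,2,0,0],[255,-24,2,0,0],[255,-28,2,0,0],[255,-30,2,0,0],[255,-30,2,0,0],[255,-30,2,0,0],[255,-30,2,0,0],[255,-30,2,0,0]])

```text
clock: 4.32
tool_pos: [0.5279, 0.034, 0.1197]
tcp_rot: [-0.0, -0.34, 0.94, 0.0]
force: [-0.5, 0.1, 0.6]
grip_width: 0.008
grip_force: 0.0
```

```bash
python3 -c "
from h import *
rep()
t=eyes.get_image('scene')
cv2.imwrite('pics/c5.png',cv2.resize(t['frame'][95:265,190:360],None,fx=2.5,fy=2.5,interpolation=2))"
```

```text
t 4.3167 gauge [-0.0687 -0.0006  0.1197] toolx [-0.769 -0.64   0.   ] yawerr -0.0009 F [-0.5  0.1  0.6] w 0.0076548727301212855
```

View pics/c5.png

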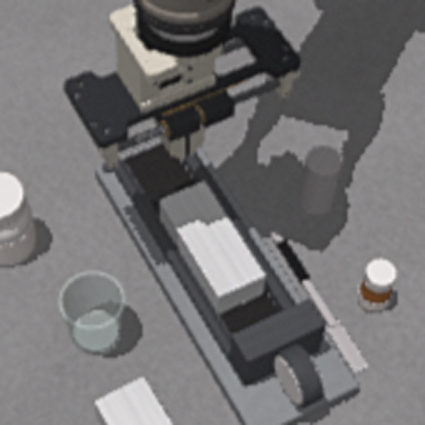

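The bar lies flat in the channel, its near end at about (185,200) and its front top edge at about (243,290), with a gap to the anvil. I'll retreat, then lower behind it.

send_rows(commands=[[255,15,0,0,0],[255,30,0,0,0],[255,42,0,15,0],[255,42,0,35,0],[255,42,0,55,0],[255,42,0,72,0],[255,42,0,84,0],[255,42,0,86,0],[255,42,0,86,0]])

```text
clock: 5.12
tool_pos: [0.4953, 0.0072, 0.0332]
tcp_rot: [-0.001, -0.34, 0.94, 0.0]
force: [-0.2, 0.0, -0.7]
grip_width: 0.004
grip_force: 0.0
```

```bash
python3 -c "
from h import *
need(-.078,0,.034)
t=eyes.get_image('scene')
for z,p in((.056,(265,275)),(.056,(220,305)),(.056,(160,210)),(.056,(207,182))):
  q=ray(t,np.array(p)/2.5+[190,95],z)-O; print(q@u,q@n)
for y in(-.025,.025): print(proj(t,O+.1*u+y*n+[0,0,.056]))
"
```

```text
t 5.1167 gauge [-0.1109 -0.0003  0.0332] toolx [-0.769 -0.64   0.001] yawerr -0.001 F [-0.2  0.  -0.7] w 0.004258875581907699
tool shift mm [-32.9   0.3  -0.8]
0.05253598269320353 0.024093339466848
0.06106633250535802 -0.027668436324956143
-0.05546575064211529 -0.028835806808445913
-0.06358159453765416 0.026430601185123644
[287.52190971 230.23337332]
[306.95487698 221.08230956]
```

send_rows(commands=[[255,-10,0,-1,0],[255,-20,0,-1,0],[255,-28,0,-1,0],[255,-34,0,-1,0],[255,-40,0,-1,0],[255,-46,0,-1,0],[255,-52,0,-1,0],[255,-58,0,-1,0],[255,-64,0,-1,0],[255,-70,0,-1,0],[255,-74,0,-1,0],[255,-74,0,-1,0]])

```text
clock: 6.17
tool_pos: [0.5537, 0.0553, 0.0347]
tcp_rot: [0.001, -0.34, 0.94, 0.0]
force: [-0.3, 1.1, -0.1]
grip_width: 0.007
grip_force: 0.0
```

```bash
python3 -c "
from h import *
rep()
t=eyes.get_image('scene')
cv2.imwrite('pics/c6.png',cv2.resize(t['frame'][155:265,220:360],None,fx=4,fy=4,interpolation=2))"
```

```text
t 6.1667 gauge [-0.0352 -0.0007  0.0347] toolx [-0.768 -0.64  -0.002] yawerr -0.0006 F [-0.3  1.1 -0.1] w 0.006819893465289625
```

View pics/c6.png

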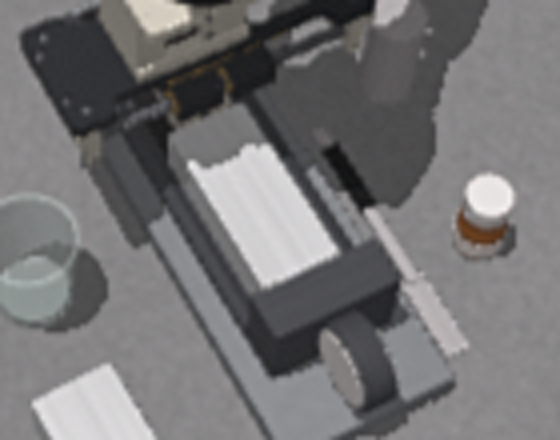

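The bar's front edge is now hidden behind the anvil's top, at about (300,280), and the force is still low. I'll creep forward until the force shows contact.

send_rows(commands=[[255,-1,0,0,0],[255,-2,0,0,0],[255,-3,0,0,0],[255,-3,0,0,0],[255,-3,0,0,0]])

```text
clock: 6.63
tool_pos: [0.5548, 0.0565, 0.0346]
tcp_rot: [-0.0, -0.34, 0.94, 0.0]
force: [-1.6, -1.9, -0.4]
grip_width: 0.006
grip_force: 1.1
```

send_rows(commands=[[255,-1,0,0,0],[255,-2,0,0,0],[255,-2,0,0,0]])

```text
clock: 6.88
tool_pos: [0.5559, 0.0573, 0.0346]
tcp_rot: [-0.001, -0.34, 0.94, -0.0]
force: [-4.7, -3.8, 1.3]
grip_width: 0.004
grip_force: 2.7
```

send_rows(commands=[[255,-1,0,0,0],[255,-2,0,0,0],[255,-2,0,0,0],[255,-2,0,0,0]])

```text
clock: 7.22
tool_pos: [0.5559, 0.0574, 0.0346]
tcp_rot: [-0.003, -0.34, 0.94, -0.0]
force: [-9.2, -9.1, 6.4]
grip_width: 0.004
grip_force: 6.9
```

send_rows(commands=[[255,-1,0,0,0],[255,-2,0,0,0],[255,-2,0,0,0],[255,-2,0,0,0]])

```text
clock: 7.55
tool_pos: [0.5559, 0.0574, 0.0347]
tcp_rot: [-0.005, -0.34, 0.94, -0.0]
force: [-15.6, -16.9, 11.6]
grip_width: 0.008
grip_force: 11.1
```

```bash
python3 -c "
from h import *
rep()"
```

```text
t 7.55 gauge [-0.0322 -0.0005  0.0347] toolx [-0.768 -0.64   0.009] yawerr -0.0002 F [-15.6 -16.9  11.6] w 0.007552309336346213
```

The bar has stopped moving while the force climbed to 23 N, so it is seated against the anvil. I'll back straight off, then raise.

send_rows(commands=[[255,2,0,0,0],[255,4,0,0,0],[255,8,0,0,0],[255,16,0,0,0],[255,30,0,0,0],[255,45,0,0,0],[255,60,0,-15,0],[255,75,0,-45,0],[255,90,0,-80,0],[255,110,0,-115,0],[255,120,0,-150,0],[255,120,0,-160,0]])

```text
clock: 8.55
tool_pos: [0.4681, -0.0178, 0.1999]
tcp_rot: [0.004, -0.34, 0.941, -0.002]
force: [1.3, -0.3, 0.3]
grip_width: 0.004
grip_force: 0.0
```

send_rows(commands=[[255,0,30,0,0],[255,0,60,0,0],[255,0,90,0,0],[255,0,120,0,0],[255,0,140,0,0],[255,0,140,0,0],[255,0,140,0,0]])

```text
clock: 9.13
tool_pos: [0.3776, 0.0916, 0.1951]
tcp_rot: [0.001, -0.341, 0.94, -0.0]
force: [1.3, -0.4, 0.4]
grip_width: 0.003
grip_force: 0.0
```

```bash
python3 -c "
from h import *
rep()
s=eyes.get_image('top');t=eyes.get_image('scene')
a=s['frame'][125:275,160:310];b=t['frame'][125:275,200:350]
for c in blobs(s,(195,150,270,240),150,255):
    for p in cv2.boxPoints(cv2.minAreaRect(c)): q=ray(s,p,.056)-O; print(np.round([q@u,q@n],4))
cv2.imwrite('pics/c7.png',cv2.resize(np.hstack([a,b]),None,fx=2.6,fy=2.6,interpolation=2))"
```

```text
t 9.1333 gauge [-0.1472  0.14    0.1951] toolx [-0.767 -0.642 -0.001] yawerr 0.0015 F [ 1.3 -0.4  0.4] w 0.003086888320287522
[0.098  0.0244]
[ 0.099 -0.025]
[-0.0201 -0.0251]
[-0.0205  0.0235]
```

View pics/c7.png

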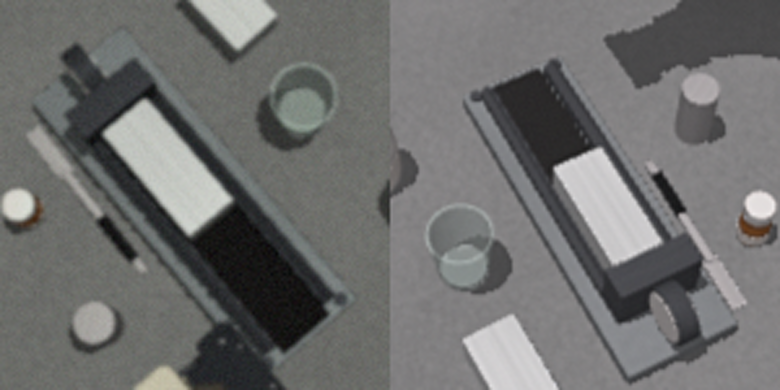

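The bar lies flat with its end on the anvil: in the top view its front edge is at about (125,115), and it spans gauge x from -20 to +99 mm. The bystanders are where they were and the arm is clear.

```bash
python3 -c "
from workcell import job
print(job.job_done())"
```

```text
the job is handed in; nothing more can be done
None
```

The test bar was tipped over towards the anvil and pushed along until it seated; it lies flat in the channel against the anvil, nothing else looks moved in the final pictures, and the job was handed in after about 9 s.

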